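Put the grating insert away in its rack and close the bar

ROBOT

A 6-joint arm with a two-finger parallel gripper is mounted at the origin on a cart in front of the work surface, level with it; the furniture and walls round the work are solid. World frame = base frame: x ahead of the robot, y to its left, z up, the work surface at z = 0. Lengths are in m, angles in degrees, forces in N, time in s.
With the tool pointing down it reaches from about 0.225 to 0.725 m from the base axis. Payload 3.1 kg.
Tool frame: the origin (TCP) lies midway between the tips of the shut fingers; the grasp point (between the pads) lies 19 mm behind it; z points along the fingers, y is the line along which they close (so a half turn about z gives the same grasp; the last joint's range is limited). The gripper opens to 85 mm and grips with 20 to 120 N. Pads are 22 mm wide; open, the fingers measure 114 mm over their backs; the gripper's body (76 mm by 85 mm) begins 54 mm behind the grasp point. The pads swing forward as they close: fully open they stand 13 mm farther back than shut.
Start: joints at [-79.515, 2.75, 5.684, 92.934, 0, 82.678], TCP at [0.161, -0.5, 0.231] pointing down, gripper open.
Joint ranges: [-166.93, 166.93], [-56.73, 111.36], [-69.38, 81.34], [-121.58, 131.49], [-85.45, 84.26], [-180, 180]. Speed limits (degrees/s): [159.86, 159.86, 180, 180, 180, 180].

INTERFACE

Orientations are given as [roll, pitch, yaw] about the fixed x, y, z axes, in that order (R = Rz(yaw) Ry(pitch) Rx(roll)).
In Python, from rig import * gives the robot as it stands. Calls block until the motion is done:
- reach(position, orientation): joint-space move of the TCP to a pose.
- move_linear(position, vel=0.15, frame=None, contact_N=None): straight line of the TCP; frame=None keeps the orientation; vel is the mean speed in m/s. With contact_N (N) it stops when the force on the tool has changed by that much, and returns True; else False.
- move_joints(angles): joint-space move.
- open_gripper() and gripper_close(strength=None): open the fingers fully, or close them until they stop; strength is the grip in N (None keeps the last).
- hold(seconds).
- inverse_kinematics(position, orientation): joint angles nearest the present ones, or None.
- capture(name): name is "scene" or "top"; returns a dict with "img" (384x512x3 uint8, red, green, blue), "K" (3x3 intrinsics, pixels), "rvec" (rotation vector, rad) and "tvec" (3), from world to camera coordinates, as OpenCV has them. Camera axes: x right, y down, z forward; pixel columns grow to the right and rows downward; lengths in m; the calibration is good to about 2 mm. A picture is of the moment at which its call begins. There is no depth.
A pose or a line that the arm cannot do raises PlanningError and nothing moves.
- hand_in(): hands the job in; it is judged then, once.
Trained networks look in the newest picture that a camera, given by its name, has taken for a name from the list of things; names that differ only in an ending like _2 or _b are one class to them, and where a whole thing is asked for, a point or a joint stands for the part that bears it (a point fixed in the world has none). Each returns a list of dicts, best first, with "score" (0 to 1); they miss things now and then, are a little off and sometimes report something else, mostly with a low value. They report only what shows in the picture. A call takes as long as a camera call. They do not tell look-alikes from the thing itself.
- look_for(camera, query): "point" ([x, y, z] in m, in world coordinates, good to about 4 mm: the middle of the surface that is visible of it).
- landmark_of(camera, query): "point" ([x, y, z] in m, in world coordinates, good to about 4 mm: a listed point, or the origin of a listed thing).
Readings, each from a call of its own:
- current_t(): time.
- current_joints(): joint angles.
- current_joint_velocities(): joint speeds.
- current_tau(): joint torques, N m.
- current_position(): TCP position.
- current_eef_rot(): TCP orientation.
- current_wrist_force(): force on the tool from outside, world axes, zero at the start.
- current_moment(): the same for the moment, N m.
- current_width(): finger opening in m.
- current_grasp_force(): force on a finger pad.
Only numpy, scipy, OpenCV 4.12 (cv2) and the standard library are available. Lean on these libraries where they do the work, as an engineer would, in place of code of your own. Each camera call takes 0.05 s, during which the arm holds its last target. There are 200 camera calls.

TASK

Put the white slicer insert that lies on the worktop away in the rack: stand it on one of its short ends in the rack's empty slot, fully home on the slot's floor, and then swing the rack's metal bar over the top of it until the bar rests in its catch. The insert cannot be taken by its thin side while it lies flat; you may lean it on the small easel to take it again by its top end. Do not disturb the tin, the mug and the spice jar standing round about.

Things in the scene. Friction and masses are not known exactly. Their poses are not given: they have to be found in the camera images.
- insert: The slicer's grating insert, a loose flat slab 130 x 64 x 12 mm (x, y, z), about 0.12 kg: white plastic frame round a steel grating sheet. Starts lying flat, toothed face up. Origin at the centre of its underside; x along its length, y across its width, z out of the toothed face (the teeth are too low to matter). Either end may go down, either face may show.
- insert_center (a point): Centre of the insert, 6 mm above its origin along its z; same axes as the insert.
- rack: Fixed light-wood rack. Origin on the worktop under the middle of the empty slot, z up; base spans x -75..75, y -35..95, z 0..10 mm. Empty slot: 69 mm long (x), 15 mm wide (y), centred on x = y = 0, floor z = 10, straight walls to z = 60, flared mouth to z = 69 mm. A shorter insert, top at z = 85 mm, is fixed in a second slot at y = +60 mm.
- rack_seat (a point): Where the insert's centre (insert_center) is when it stands fully home in the empty slot: 75 mm above the rack's origin; its top end is then at z = 140 mm. Axes of the rack.
- bar (a joint): Angle (rad) of the rack's steel bar. 0: closed, level above the slot, in the catch, its lower face 4 mm above a seated insert. Grows as it opens: 1.57 upright, 2.5 at most. Starts at 1.9 to 2.4. Light hinge: let go well past upright it falls slowly shut (or open). Bar: 12 mm wide (along rack y), 10 mm thick, reaching 143 mm from the hinge; closed it points to rack -x.
- bar_hinge (a point): Middle of the bar's hinge line, which runs along the rack's y axis; on top of a post 12 x 18 mm at the rack's x = +55, y = 0, z = 149 mm.
- bar_catch (a point): The bar's catch, at the rack's x = -52, y = 0, z = 149 mm: a post 12 x 18 mm with two steel prongs up to z = 162 mm, 17 mm apart and open at the top, between which the closed bar lies. Bar end sticks out about 30 mm past it.
- bar_grip (a point): Place to take the bar: on its centre line, 128 mm from the hinge (closed: rack x = -73, y = 0, z = 149 mm, beyond the catch). Pinched along the rack's y by fingers pointing down, the bar can turn between them.
- easel: Small fixed light-wood easel. Origin on the worktop, z up; base spans x -60..70, y -35..35 mm. Its flat rest, 44 mm wide (y -22..22 mm), slopes up at 45 degrees toward the easel's +x, to a height of 77 mm. The insert laid lengthwise up it sticks out 10 mm at each side and 52 mm past the rest's upper end.
- easel_foot (a point): Foot of the easel's rest, at the easel's x = -40, y = 0, z = 22 mm: here the sloping face meets a lip that stands 14 mm out at a right angle to the face and stops things sliding off. Axes of the easel.
- tin: Bystander: tin with a paper label, 75 mm across, 58 mm high, loose; origin at the centre of its underside.
- mug: Bystander: white mug, 84 x 113 x 88 mm, loose; origin at the centre of its underside.
- jar: Bystander: spice jar with a red cap, 45 mm across, 106 mm high, loose; origin at the centre of its underside.
There are look-alikes about, which are no part of the job. Of the things that look like the insert, the larger one is meant.

How it is judged (in metres and radians):
On the way, in this order (a step that is already met when the one before it is completed fails the run):
1. the insert stands fully home in the empty slot, the bar still open (z of insert_center in the frame of rack between 0.07 and 0.08 m and x of insert_center in the frame of rack between -0.007 and 0.007 m and y of insert_center in the frame of rack between -0.007 and 0.007 m and angle between the x axis of insert and the z axis of rack, either way round below 0.1 rad and value of joint bar above 0.5 rad), for 0.2 s.
2. the bar is swung over the insert and rests in its catch (value of joint bar below 0.05 rad), for 0.2 s.
At the end, for the whole second after the job is handed in: The insert stands on a short end in the rack's empty slot, at rest, its centre within 5 mm of the height it has when fully home and within 7 mm of the slot's middle both ways, its long axis within 0.1 rad of upright; the bar is closed to within 0.05 rad (z of insert_center in the frame of rack between 0.07 and 0.08 m and x of insert_center in the frame of rack between -0.007 and 0.007 m and y of insert_center in the frame of rack between -0.007 and 0.007 m and angle between the x axis of insert and the z axis of rack, either way round below 0.1 rad and value of joint bar below 0.05 rad and linear speed of insert below 0.02 m/s); the robot touches nothing.
It fails at once if the tin is pushed more than 30 mm or tipped over (distance of tin from where it was at the start of the episode above 0.03 m or angle between tin's own z axis and vertical above 0.5 rad).
It fails at once if the mug is pushed more than 30 mm or tipped over (distance of mug from where it was at the start of the episode above 0.03 m or angle between mug's own z axis and vertical above 0.5 rad).
It fails at once if the spice jar is pushed more than 30 mm or tipped over (distance of jar from where it was at the start of the episode above 0.03 m or angle between jar's own z axis and vertical above 0.5 rad).
It also fails if it takes over 72 s, if anything falls off the work surface, if the arm or the gripper's body presses on something with over 40 N, if the wrist force passes 120 N, or if a joint passes its speed limit or range.

## Working session

There is one attempt and no reset: what is moved stays moved. The work goes in short steps, each a Python script; the robot and the scene stay as the last script left them, time stands still between calls to the robot, and variables do not carry over. Pictures are saved under pics/ and viewed, at most 13 in all, crops included, and the job is handed in when it is done.

```bash
mkdir -p pics; ls
python3 - <<'E'
from rig import *
import cv2
for c in("scene","top"):
    d=capture(c); cv2.imwrite(f"pics/{c}0.png",cv2.resize(d["img"][:,:,::-1],(800,600)))
    print(c,d["K"].tolist(),d["rvec"],d["tvec"])
    for q in("insert","insert_center","rack","rack_seat","bar_hinge","bar_catch","bar_grip","easel","easel_foot","tin","mug","jar"):
        print(q,[(r["point"],round(r["score"],2)) for r in landmark_of(c,q)[:3]])
print(current_t())
E
```

```text
pics
scene [[489.03999081078905, 0.0, 258.1947099264625], [0.0, 489.03999081078905, 194.70412537972902], [0.0, 0.0, 1.0]] [ 2.37883456 -0.56992021  0.22361248] [-0.49932503  0.25419204  1.70280813]
insert [([0.5751, 0.0896, -0.0001], 0.76), ([0.4541, 0.0018, 0.0025], 0.57)]
insert_center [([0.4583, -0.0033, 0.0078], 0.63), ([0.579, 0.4041, -0.0011], 0.57), ([0.5763, 0.0839, 0.0041], 0.56)]
rack [([0.4839, -0.2188, 0.0047], 0.7)]
rack_seat [([0.4898, -0.2164, 0.0747], 0.58)]
bar_hinge [([0.5424, -0.2144, 0.1474], 0.76)]
bar_catch [([0.4347, -0.223, 0.1527], 0.93)]
bar_grip [([0.5918, -0.2194, 0.2667], 0.66)]
easel [([0.5078, 0.2481, 0.0004], 0.58)]
easel_foot [([0.5322, 0.2824, 0.0286], 0.69)]
tin [([0.6995, -0.0163, -0.0013], 0.64)]
mug [([0.5714, -0.4263, -0.0027], 0.74)]
jar [([0.5759, 0.4064, -0.0014], 0.62)]
top [[403.96946474920793, 0.0, 251.04296219600025], [0.0, 403.96946474920793, 191.66797654217936], [0.0, 0.0, 1.0]] [ 2.22370971 -2.16500262  0.02377836] [-0.00327971  0.54963713  1.42571759]
insert [([0.5773, 0.0855, -0.002], 0.8), ([0.456, 0.0038, 0.0014], 0.59), ([0.5075, 0.2461, 0.0019], 0.51)]
insert_center [([0.5807, 0.0884, 0.0065], 0.61), ([0.4546, -0.0013, 0.0072], 0.58)]
rack [([0.4852, -0.2184, 0.0038], 0.86)]
rack_seat [([0.485, -0.218, 0.0743], 0.61), ([0.4333, -0.2222, 0.1473], 0.54), ([0.7025, -0.0131, -0.0061], 0.26)]
bar_hinge [([0.5421, -0.2161, 0.1513], 0.67)]
bar_catch [([0.4359, -0.2188, 0.1492], 0.7)]
bar_grip [([0.591, -0.2124, 0.2699], 0.68)]
easel [([0.5078, 0.2492, 0.001], 0.94)]
easel_foot [([0.533, 0.283, 0.0236], 0.68)]
tin [([0.7013, -0.0162, -0.0043], 0.97)]
mug [([0.5751, -0.4278, -0.0012], 0.63)]
jar [([0.4862, -0.2175, 0.001], 0.58)]
1.3
```

View pics/scene0.png

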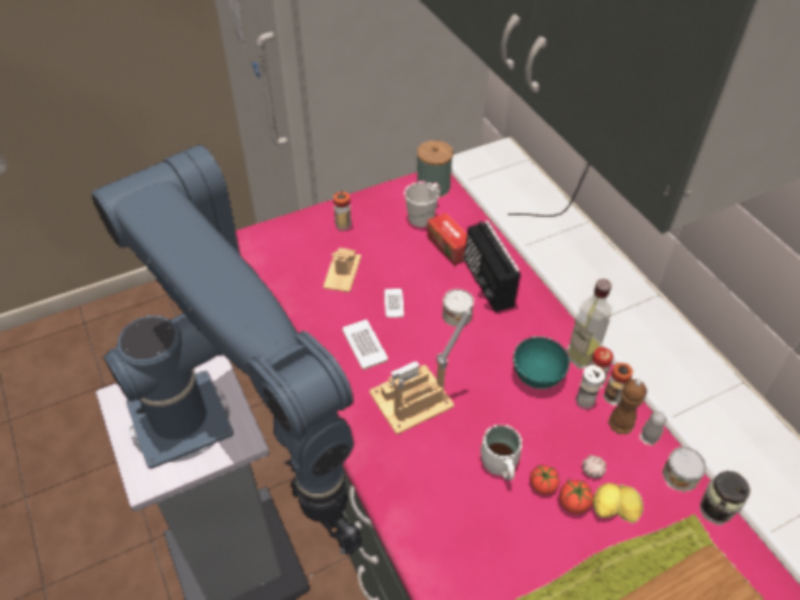

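View pics/top0.png

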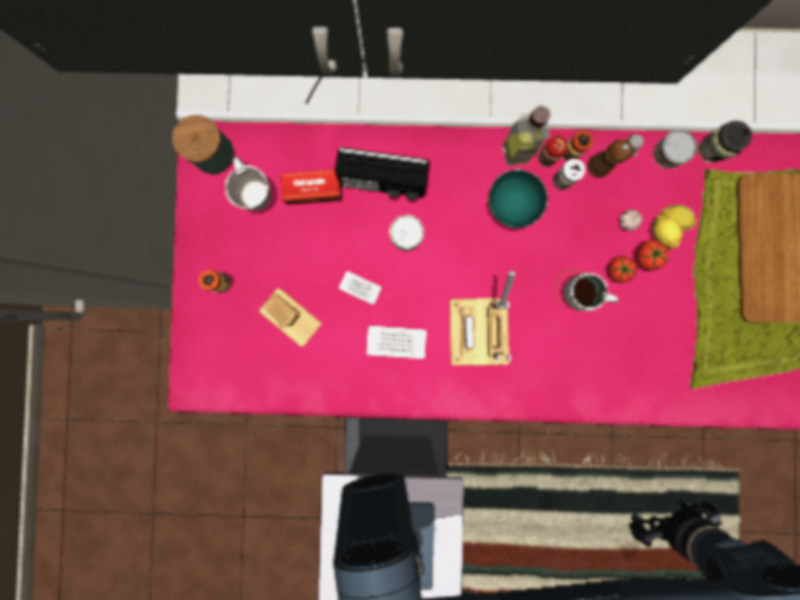

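The two look-alikes in the top picture (800x600) are a slab at (396,342) and another at (360,287). The one at (396,342) is clearly larger, near 130 mm, so it fits the description. The rack is at (480,331) with its bar open to the right and back, the easel is at (290,316), the tin at (406,232), and the mug with coffee at (587,291). Next I'll fit outlines and check them in a crop.

```bash
cat > h.py <<'E'
from rig import *
import cv2, numpy as np
from scipy.spatial.transform import Rotation as Rn
def save(c,name,box=None,s=1.5625):
    d=capture(c); im=d["img"][:,:,::-1]
    if box: im=im[box[1]:box[3],box[0]:box[2]]
    cv2.imwrite("pics/"+name,cv2.resize(im,None,fx=s,fy=s,interpolation=cv2.INTER_CUBIC)); return d
def proj(d,P): return cv2.projectPoints(np.array(P,float).reshape(-1,3),d["rvec"],d["tvec"],d["K"],None)[0].reshape(-1,2)
def back(d,uv,z):
    R=cv2.Rodrigues(d["rvec"])[0]; c=-R.T@np.ravel(d["tvec"])
    uv=np.reshape(uv,(-1,2)); r=np.c_[uv,np.ones(len(uv))]@np.linalg.inv(d["K"]).T@R
    return c+r*((z-c[2])/r[:,2])[:,None]
def rectfit(d,mask,near,z):
    n,l,st,ce=cv2.connectedComponentsWithStats(mask.astype(np.uint8))
    u=proj(d,near)[0]; i=1+np.argmin(np.linalg.norm(ce[1:]-u,axis=1)+1e3*(st[1:,4]<40))
    up=cv2.resize((l==i).astype(np.float32),None,fx=4,fy=4,interpolation=cv2.INTER_LINEAR)>.5
    c=max(cv2.findContours(up.astype(np.uint8),0,1)[0],key=len).reshape(-1,2)
    P=back(d,(c+.5)/4-.5,z)[:,:2]
    (x,y),(w,h),a=cv2.minAreaRect((P*1000).astype(np.float32))
    if w<h: w,h,a=h,w,a+90
    return x,y,w,h,(a+90)%180-90
def go(p,R): reach(list(p),list(Rn.from_matrix(R).as_euler("xyz",degrees=True)))
def ori(R): return list(Rn.from_matrix(R).as_euler("xyz",degrees=True))
E
python3 - <<'E'
from h import *
acc={}
for k in range(4):
  for c in("scene","top"):
    d=capture(c)
    for q,g in(("rack",(.485,-.218,0)),("bar_hinge",(.542,-.215,.149)),("bar_catch",(.435,-.22,.149)),("bar_grip",(.591,-.215,.268)),("easel",(.508,.249,0)),("easel_foot",(.533,.283,.022))):
        for r in landmark_of(c,q):
            if np.linalg.norm(np.array(r["point"])-g)<.025: acc.setdefault((q,c),[]).append(r["point"]); break
for k,v in acc.items(): print(k,len(v),np.round(np.mean(v,0),4),np.round(np.std(v,0),4))
for c in("scene","top"):
    d=capture(c); hsv=cv2.cvtColor(d["img"],cv2.COLOR_RGB2HSV); H,S,V=[hsv[...,i].astype(int) for i in range(3)]
    pink=((H>160)|(H<4))&(S>120)
    print(c,"insert",np.round(rectfit(d,(S<110)&(V>120),(.455,.002,.012),.012),1))
    wood=(H>8)&(H<35)&(S>40)&(V>90)
    wood=cv2.morphologyEx(wood.astype(np.uint8),cv2.MORPH_CLOSE,np.ones((5,5)))
    print("rack base",np.round(rectfit(d,wood,(.485,-.19,.01),.01),1),"easel",np.round(rectfit(d,wood,(.508,.249,.01),.008),1))
d=capture("top");cv2.imwrite("pics/crop1.png",cv2.resize(d["img"][150:250,150:350,::-1],(800,400),interpolation=cv2.INTER_CUBIC))
print(current_t())
E
```

```text
('rack', 'scene') 4 [ 0.4796 -0.2188  0.0039] [0.0009 0.0002 0.0012]
('bar_hinge', 'scene') 4 [ 0.5442 -0.2145  0.1488] [0.0002 0.0016 0.0014]
('bar_catch', 'scene') 4 [ 0.4335 -0.222   0.1527] [0.0012 0.0018 0.0021]
('bar_grip', 'scene') 4 [ 0.5895 -0.2165  0.2665] [0.0008 0.001  0.0013]
('easel', 'scene') 2 [ 5.070e-01  2.503e-01 -5.000e-04] [0.0023 0.0015 0.0013]
('easel_foot', 'scene') 4 [0.5323 0.2816 0.024 ] [0.0012 0.001  0.0016]
('rack', 'top') 3 [ 0.4855 -0.2179  0.002 ] [0.0008 0.0012 0.0003]
('bar_hinge', 'top') 4 [ 0.5426 -0.2154  0.1527] [0.0015 0.0012 0.0011]
('bar_catch', 'top') 4 [ 0.4352 -0.2192  0.1474] [0.0013 0.0015 0.0011]
('bar_grip', 'top') 3 [ 0.5874 -0.212   0.2698] [0.0002 0.0019 0.0019]
('easel', 'top') 4 [0.5094 0.2458 0.0013] [0.0021 0.0014 0.0007]
('easel_foot', 'top') 3 [0.5318 0.2783 0.0213] [0.001  0.0003 0.0019]
scene insert [454.1  -2.1 143.5  73.4  86.9]
rack base [ 498.6 -186.7  184.7  137.3    2.2] easel [509.6 248.7 148.6  73.9  53.9]
top insert [454.5   1.2 135.6  71.3  87.4]
rack base [ 482.8 -186.1  152.1  131.8    3.4] easel [504.2 244.4 131.   71.9  52. ]
4.25
```

View pics/crop1.png

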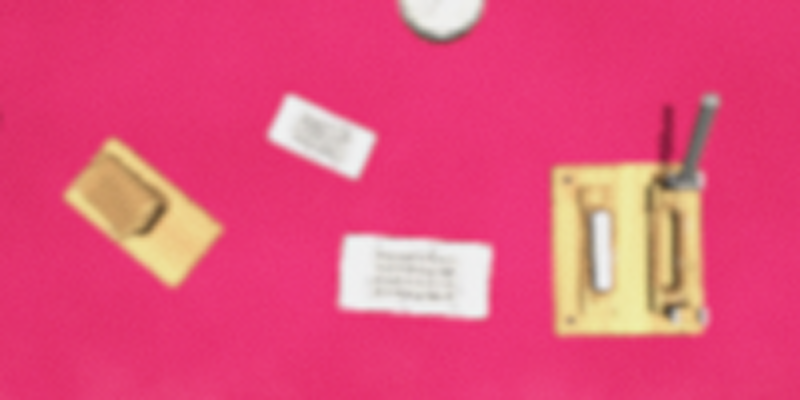

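The crop confirms it: the large slab is at (415,277) and the small look-alike at (322,136). The top-view fit gives insert 136x71 mm, rack base 152x132 mm and easel 131x72 mm, all close to their true sizes. Next I'll check reachability.

```bash
cat >> h.py <<'E'
cs=lambda a:np.array([np.cos(np.radians(a)),np.sin(np.radians(a)),0])
Z=np.array([0,0,1.])
def frame(z,x):
    z=z/np.linalg.norm(z); x=x-z*(x@z); x/=np.linalg.norm(x); return np.c_[x,np.cross(z,x),z]
INS=np.array([.4545,.0010,.006]); IY=87.3
RACK=np.array([.4855,-.2172,0]); RY=3.0
EO=np.array([.5078,.2482,0]); EY=-127.2
ex=cs(EY); up=(ex+Z)/2**.5; nrm=(-ex+Z)/2**.5; FOOT=EO-.04*ex+.022*Z
E
python3 - <<'E'
from h import *
f=lambda p,R:(lambda r:None if r is None else np.round(r,0))(inverse_kinematics(list(p),ori(R)))
for s in(1,-1):
    print("grasp",f(INS*[1,1,0]-[0,0,.004],frame(-Z,s*cs(IY))))
    for tilt in(0,15,30,45):
        t=np.radians(tilt); z=-nrm*np.cos(t)-up*np.sin(t)  # toward vertical down
        p=FOOT+.068*up+.006*nrm
        print("place",s,tilt,f(p+z*.01,frame(z,s*up)),f(p+z*.01+.08*Z,frame(z,s*up)))
    print("regrasp",f(FOOT+.091*up+.006*nrm,frame(-up,s*np.cross(up,nrm))),f(FOOT+.191*up+.006*nrm,frame(-up,s*np.cross(up,nrm))))
    print("seat",f(RACK+[0,0,.101],frame(-Z,s*cs(RY))),f(RACK+[0,0,.2],frame(-Z,s*cs(RY))))
    for ry in (0,90): print("bar",f([.65,-.215,.235],frame(-Z,s*cs(RY+ry))))
E
```

```text
grasp [ -8.  -3. -27.  66.   0.  84.]
place 1 0 [ 28.  59.  51. 124. -17. -18.] None
place 1 15 [ 26.  41.  29. 106. -13. -24.] [ 26.  39.  36. 114. -13. -24.]
place 1 30 [ 23.  24.  11.  89.  -7. -29.] [ 23.  23.  18.  98.  -7. -29.]
place 1 45 [ 19.  10.  -6.  74.   0. -34.] [ 19.   8.   2.  83.   0. -34.]
regrasp [ -2. -27. -48.  39.  35.  45.] [-12. -37. -45.  60.  40.  33.]
seat [-31.   4.  -7.  78.   0. 146.] [-31.   3.   3.  89.   0. 146.]
bar [-24.  29.  38.  99.   0. 153.]
bar [-24.  29.  38.  99.   0.  63.]
grasp [ -8.  -3. -27.  66.   0. -96.]
place -1 0 [ 28.  59.  51. 124. -17. 162.] None
place -1 15 [ 26.  41.  29. 106. -13. 156.] [ 26.  39.  36. 114. -13. 156.]
place -1 30 [ 23.  24.  11.  89.  -7. 151.] [ 23.  23.  18.  98.  -7. 151.]
place -1 45 [ 19.  10.  -6.  74.   0. 146.] [ 19.   8.   2.  83.   0. 146.]
regrasp [  -2.  -27.  -48.   39.   35. -135.] [ -12.  -37.  -45.   60.   40. -147.]
seat [-31.   4.  -7.  78.   0. -34.] [-31.   3.   3.  89.   0. -34.]
bar [-24.  29.  38.  99.   0. -27.]
bar [ -24.   29.   38.   99.    0. -117.]
```

```bash
cat >> h.py <<'E'
t15=np.radians(15)
def tz(n,u): return -n*np.cos(t15)-u*np.sin(t15)
E
python3 - <<'E'
from h import *
u=-cs(IY); z=tz(Z,u); R=frame(z,u); D=.0083
p=INS+z*D
go(p-z*.09,R); print("above",current_t())
print(move_linear(list(p),vel=.1,contact_N=12),current_position()-p)
gripper_close(40); hold(.2); print("w",current_width(),current_grasp_force(),current_wrist_force())
move_linear(list(np.array(current_position())+[0,0,.16]),vel=.2)
print("w",current_width(),current_grasp_force(),current_t())
R2=frame(tz(nrm,up),up); c=FOOT+.070*up+.006*nrm+D*tz(nrm,up)
for h in(.10,.07,.05):
    try: go(c+h*Z,R2); break
    except PlanningError as e: print(h,e)
print(current_t(),current_width()); save("scene","s1.png"); save("top","t1.png",(140,130,300,250),5)
E
```

```text
above 7.0583
False [ 0.00067479 -0.00030235  0.0006422 ]
w 0.06271890167251341 44.87269699573517 [ 0.96062181 -1.80022152  6.42207283]
w 0.06293813802407523 44.16588306427002 9.6
10.9 0.062282771011026666
```

View pics/s1.png

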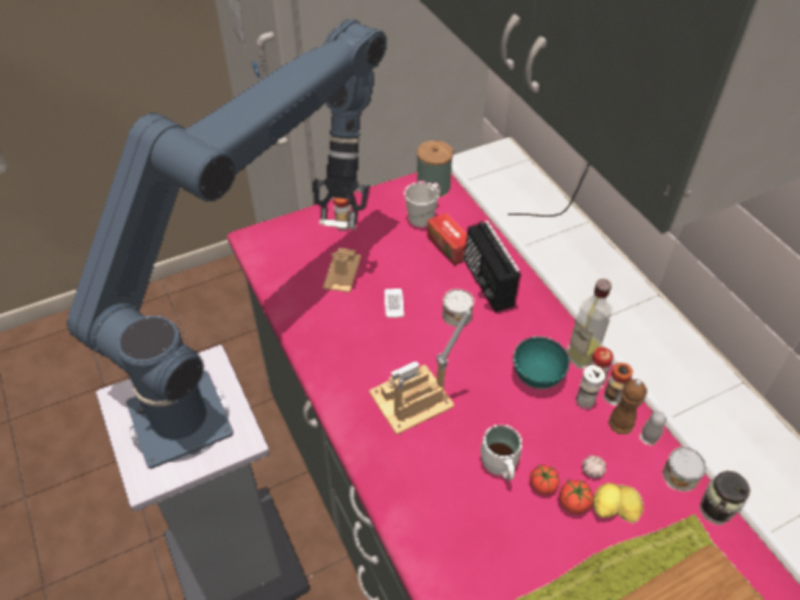

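The picture shows the insert in the gripper at (335,224), seen nearly edge-on as expected for the 45° pose, above the easel at (343,265). The width reading is 62 mm. Next I'll lower it onto the easel.

Run:
```python
from h import *
D=.0083; z=tz(nrm,up); R2=frame(z,up); c=FOOT+.070*up+.006*nrm+D*z
move_linear(list(c+.028*nrm),vel=.12)
print(move_linear(list(c-.006*nrm),vel=.04,contact_N=4))
e=np.array(current_position())-c; print("err along nrm,up,lat",e@nrm,e@up,e@np.cross(up,nrm),current_wrist_force(),current_width())
open_gripper(); hold(.2); p=np.array(current_position())
move_linear(list(p-.10*z),vel=.2)
Rg=frame(-up,np.cross(up,nrm))
q=FOOT+.25*up+.006*nrm
for s in(1,-1):
  print(s,[None if (r:=inverse_kinematics(list(FOOT+a*up+.006*nrm),ori(frame(-up,s*np.cross(up,nrm))))) is None else np.round(r) for a in(.23,.091)])
d=save("top","t2.png",(150,140,270,230),6); capture("scene")
for c in("top","scene"): print([(r["point"],r["score"]) for r in landmark_of(c,"insert_center")])
print("expected",FOOT+.065*up+.006*nrm,current_t())
```

```text
True
err along nrm,up,lat 0.0019694815387401084 7.543165571626325e-05 -5.217804314296886e-05 [2.41398588 0.96215687 4.10137446] 0.06274934066365316
1 [array([-17., -39., -42.,  68.,  42.,  27.]), array([ -2., -27., -48.,  39.,  35.,  45.])]
-1 [array([ -17.,  -39.,  -42.,   68.,   42., -153.]), array([  -2.,  -27.,  -48.,   39.,   35., -135.])]
[([0.5811, 0.0872, 0.0085], 0.78), ([0.5879, -0.2116, 0.2686], 0.65), ([0.5053, 0.245, 0.0753], 0.64)]
[([0.577, 0.0831, 0.0052], 0.77), ([0.5101, 0.2474, 0.0725], 0.5)]
expected [0.50676051 0.24683053 0.07220458] 13.9
```

View pics/t2.png

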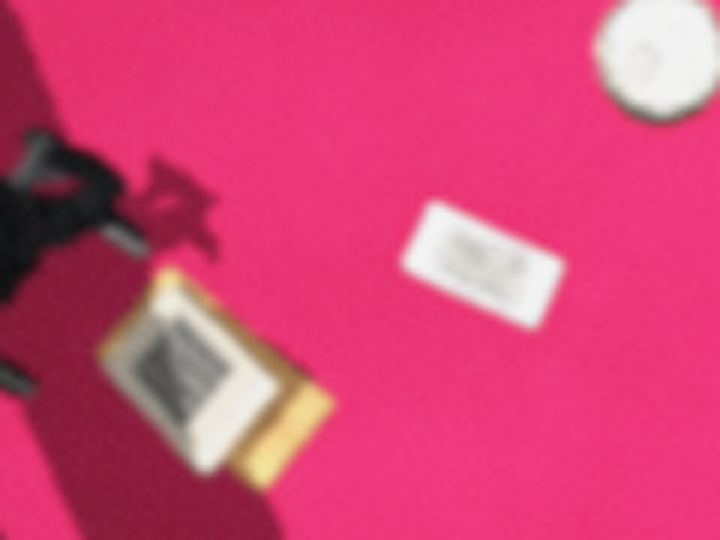

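Run:
```python
from h import *
d=capture("top"); lat=np.cross(up,nrm)
uv=np.array([[170,285],[100,355],[205,470],[275,385]])/6.+[150,140]
R=cv2.Rodrigues(d["rvec"])[0]; c0=-R.T@np.ravel(d["tvec"]); o=FOOT+.012*nrm
for u in uv:
    r=R.T@np.linalg.inv(d["K"])@np.r_[u,1]; P=c0+r*(((o-c0)@nrm)/(r@nrm)); print("up,lat mm",np.round([(P-o)@up*1e3,(P-o)@lat*1e3],1))
Rd=frame(-Z,lat)
go([.55,.30,.30],Rd); go([.42,.13,.30],Rd)
Rg=frame(-up,lat); g=lambda a,n=.0065: list(FOOT+a*up+n*nrm)
reach(g(.20),ori(Rg)); 
print(current_t(),move_linear(g(.095),vel=.1,contact_N=8),current_position()-np.array(g(.095)))
f0=np.array(current_wrist_force()); gripper_close(60); hold(.2); print("w",current_width(),current_grasp_force(),np.array(current_wrist_force())-f0)
save("scene","s3.png",(150,100,350,250),4); print(current_t())
```

```text
up,lat mm [  6.7 -27.9]
up,lat mm [-4.  30.4]
up,lat mm [142.3  30. ]
up,lat mm [143.4 -29.7]
16.9083 False [ 5.06306657e-04 -2.27887103e-05  8.63455749e-04]
w 0.011407701263039575 58.5729718208313 [-1.13841472 -1.56251037  1.74268259]
19.025
```

View pics/s3.png

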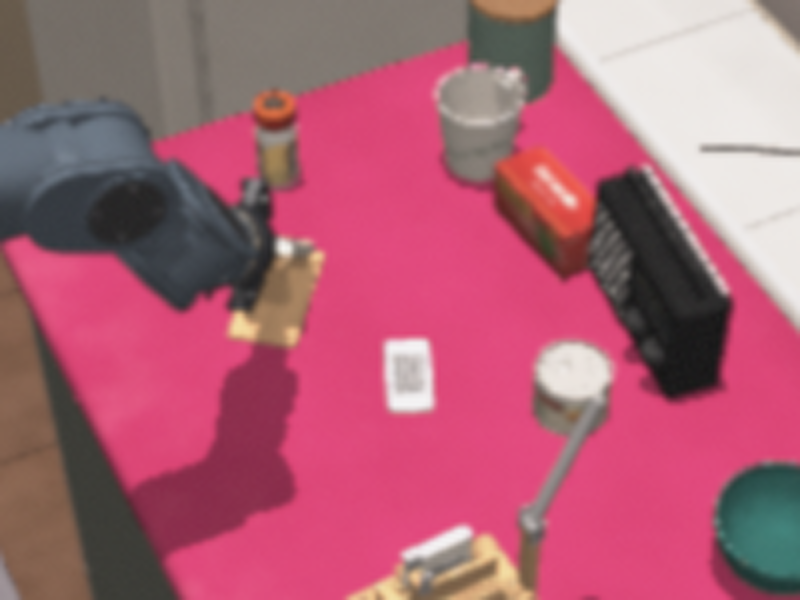

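The insert is gripped by its top end at (290,247): width 11.4 mm, force 58 N, low wrist load. Next I'll lift it and carry it over the rack.

Run:
```python
from h import *
p=np.array(current_position())
move_linear(list(p+[0,0,.09]),vel=.15)
print("w",current_width(),current_grasp_force())
Rs=frame(-Z,-cs(RY))
go([.40,-.02,.32],Rs); go(RACK+[0,0,.27],Rs); move_linear(list(RACK+[0,0,.19]),vel=.12)
hold(.3)
print("w",current_width(),current_position(),current_t())
save("scene","s4.png",(210,190,330,280),6.6); save("top","t4.png",(270,170,350,250),7)
for c in("top","scene"):
  for q in("insert_center","rack","bar_catch","bar_hinge"): print(c,q,[(np.round(r["point"],4),round(r["score"],2)) for r in landmark_of(c,q)[:3]])
```

```text
w 0.011153961005965145 58.30143749713898
w 0.010999105007742092 [ 0.48591225 -0.21750427  0.19079445] 22.9
top insert_center [(array([0.5815, 0.0861, 0.0072]), 0.61), (array([ 0.4795, -0.2204,  0.1615]), 0.47)]
top rack [(array([ 0.4868, -0.2173,  0.0029]), 0.97), (array([ 0.7019, -0.0133, -0.003 ]), 0.53), (array([ 0.484 , -0.2176,  0.1619]), 0.27)]
top bar_catch [(array([ 0.438 , -0.2183,  0.1488]), 0.6)]
top bar_hinge [(array([ 0.5421, -0.2133,  0.1514]), 0.88)]
scene insert_center [(array([0.578 , 0.0857, 0.0021]), 0.6), (array([ 0.49  , -0.2193,  0.1636]), 0.53)]
scene rack [(array([ 0.4815, -0.2186,  0.0007]), 0.58)]
scene bar_catch [(array([ 0.4315, -0.222 ,  0.155 ]), 0.8)]
scene bar_hinge [(array([ 0.5427, -0.2143,  0.1475]), 0.55)]
```

View pics/s4.png

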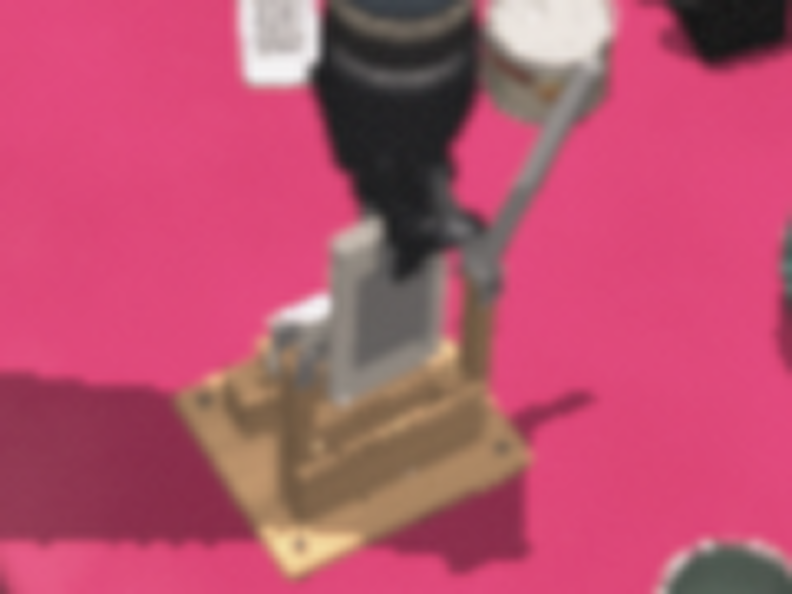

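View pics/t4.png

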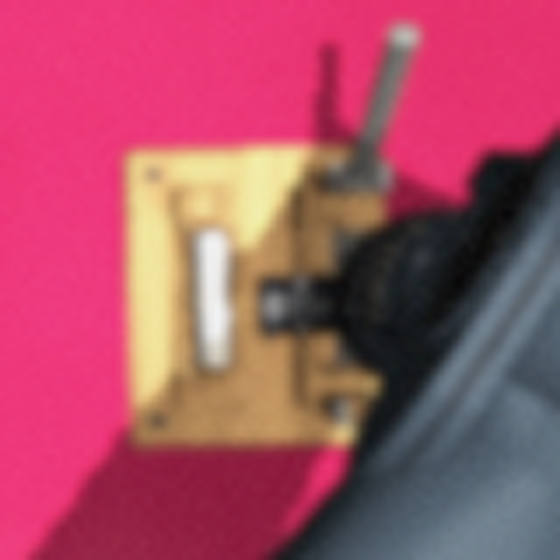

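In the scene crop the held insert hangs upright above the slot, with bottom front corners at about (348,400) and (440,350). The rack base corners are at (178,400), (533,460) and (295,575). The fixed shorter insert is at (300,310). I'll compare these pixels with projected models to get the offset between insert and rack.

Run:
```python
from h import *
d=capture("scene"); Rr=Rn.from_euler("z",RY,degrees=True).as_matrix()
w=lambda P,o=RACK:np.array(P,float)@Rr.T+o
def crop(P): return np.round((proj(d,P)+.5-[210,190])*6.6,0).tolist()
print("base z10 corners (-75,95),( 75,-35),(-75,-35):",crop(w(np.array([[-75,95,10],[75,-35,10],[-75,-35,10]])/1e3)))
print("catch prong tops y+-8.5, hinge:",crop(w(np.array([[-52,8.5,162],[-52,-8.5,162],[55,0,149]])/1e3)))
t=np.array(current_position())
for L in(.090,.095): print("insert bottom -y face, x-/x+",L,crop(w([[-.032,-.006,-L],[.032,-.006,-L],[-.032,.006,-L]],t)),"top",crop(w([[-.032,-.006,.13-L],[-.032,.006,.13-L]],t)))
J=crop(w([[0,0,.1],[.01,0,.1],[0,.01,.1],[0,0,.11]])); print("jac px per 10mm x,y,z",np.round(np.array(J[1:])-J[0]))
im=d["img"][190:280,210:330,::-1]; im=cv2.resize(im,None,fx=6.6,fy=6.6,interpolation=cv2.INTER_CUBIC)
for P in (w(np.array([[-75,95,10],[75,-35,10],[-75,-35,10],[-52,8.5,162],[-52,-8.5,162],[55,0,149],[-34.5,-7.5,60],[34.5,-7.5,60],[-34.5,7.5,60],[34.5,7.5,60]])/1e3),w([[-.032,-.006,-.09],[.032,-.006,-.09],[-.032,.006,-.09],[-.032,-.006,.04],[-.032,.006,.04]],t)):
    for u in crop(P): cv2.drawMarker(im,(int(u[0]),int(u[1])),(255,255,0),cv2.MARKER_CROSS,14,1)
cv2.imwrite("pics/ov5.png",im)
```

```text
base z10 corners (-75,95),( 75,-35),(-75,-35): [[172.0, 395.0], [536.0, 455.0], [292.0, 576.0]]
catch prong tops y+-8.5, hinge: [[289.0, 328.0], [306.0, 353.0], [481.0, 269.0]]
insert bottom -y face, x-/x+ 0.09 [[337.0, 404.0], [445.0, 352.0], [325.0, 386.0]] top [[341.0, 250.0], [328.0, 232.0]]
insert bottom -y face, x-/x+ 0.095 [[337.0, 409.0], [445.0, 358.0], [325.0, 392.0]] top [[341.0, 256.0], [328.0, 238.0]]
jac px per 10mm x,y,z [[ 17.  -8.]
 [-10. -14.]
 [  1. -11.]]
```

View pics/ov5.png

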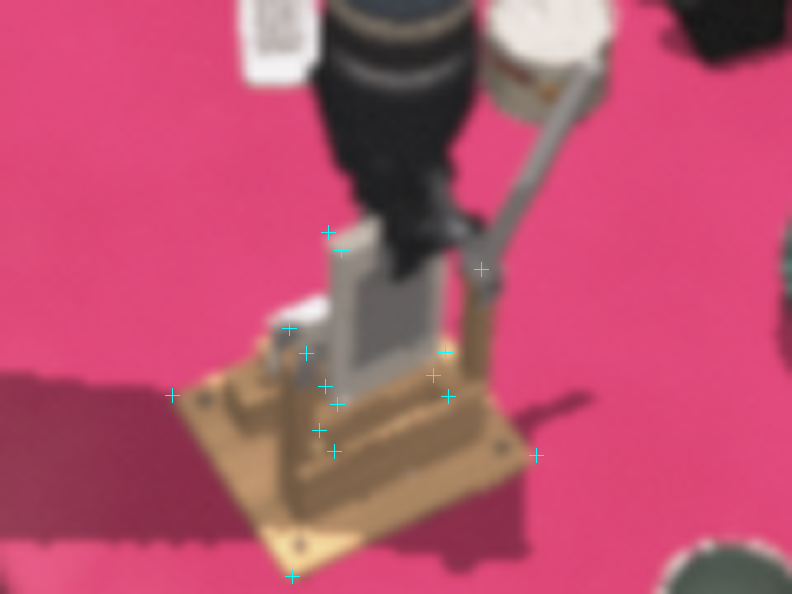

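```bash
cat >> h.py <<'E'
RACK=RACK+[0,-.0013,0]
E
python3 - <<'E'
from h import *
p=RACK+[0,0,.19]; move_linear(list(p),vel=.05); hold(.2); f0=np.array(current_wrist_force())
hit=move_linear(list(RACK+[0,0,.094]),vel=.04,contact_N=6)
q=np.array(current_position()); print(hit,q-RACK,np.array(current_wrist_force())-f0,np.round(current_moment(),2),current_width(),current_t())
E
```

```text
True [-0.00022201  0.00021325  0.10566771] [-0.77502964  0.49905244  5.12082046] [ 0.04  0.02 -0.03] 0.011539848809975984 25.75
```

Run:
```python
from h import *
f0=np.array(current_wrist_force())
hit=move_linear(list(RACK+[0,0,.094]),vel=.02,contact_N=12)
q=np.array(current_position()); print(hit,q-RACK,np.array(current_wrist_force())-f0,current_width(),current_t())
open_gripper(); hold(.3)
d=save("scene","s6.png",(210,190,330,280),6.6)
for c in("scene",): print([(np.round(r["point"],4),round(r["score"],2)) for r in landmark_of(c,"insert_center")])
```

```text
True [-0.00015097  0.00016736  0.10569948] [-0.67310462  0.79127718 -0.55714524] 0.011032231374659704 26.0
[(array([0.5776, 0.0843, 0.0034]), 0.62), (array([ 0.4846, -0.2204,  0.077 ]), 0.46)]
```

View pics/s6.png

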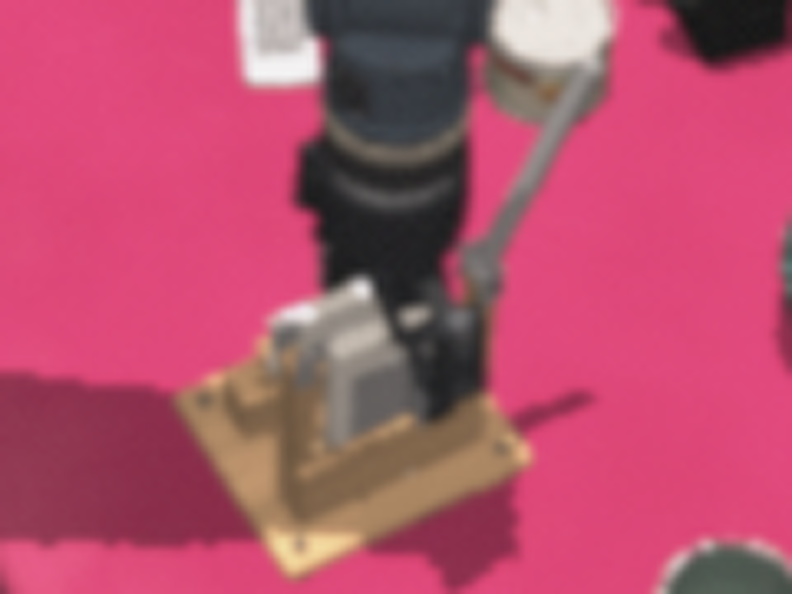

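The insert stands in the slot at crop (375,375), and the open fingers straddle its top. Next I'll withdraw, then touch its top with shut fingers to check the height.

Run:
```python
from h import *
move_linear(list(RACK+[0,0,.22]),vel=.15)
gripper_close(20)
hit=move_linear(list(RACK+[0,0,.132]),vel=.06,contact_N=10)
print("top touch",hit,np.array(current_position())-RACK,current_wrist_force())
move_linear(list(RACK+[0,0,.30]),vel=.2)
Rs=frame(-Z,-cs(RY)); hold(.1)
for c in("scene","top"): capture(c); print([(np.round(r["point"],4),round(r["score"],2)) for r in landmark_of(c,"insert_center")],[np.round(r["point"],4) for r in landmark_of(c,"bar_grip")])
B=RACK[1]+.003
go([.50,-.10,.30],Rs); go([.65,-.10,.25],Rs); move_linear([.65,B,.245],vel=.15)
f0=np.array(current_wrist_force())
move_linear([.485,B,.245],vel=.08); print(np.array(current_wrist_force())-f0)
move_linear([.56,B,.26],vel=.15); hold(1)
d=save("scene","s7.png",(190,170,350,290),5)
print([np.round(r["point"],4) for r in landmark_of("scene","bar_grip")],current_t())
```

```text
top touch True [-2.57196264e-04  3.99860442e-05  1.40081499e-01] [0.37287084 0.3313065  4.52436082]
[(array([ 0.5794,  0.0854, -0.0014]), 0.71), (array([ 0.4853, -0.2191,  0.0771]), 0.63)] [array([ 0.5912, -0.2149,  0.2698])]
[(array([0.5803, 0.0845, 0.0047]), 0.65), (array([ 0.4819, -0.2198,  0.075 ]), 0.63)] [array([ 0.5904, -0.2101,  0.2701])]
[ 0.70131124 -0.28707483 -1.97329269]
[array([ 0.7017, -0.0161, -0.0035]), array([ 0.4123, -0.2287,  0.1493])] 37.4583
```

View pics/s7.png

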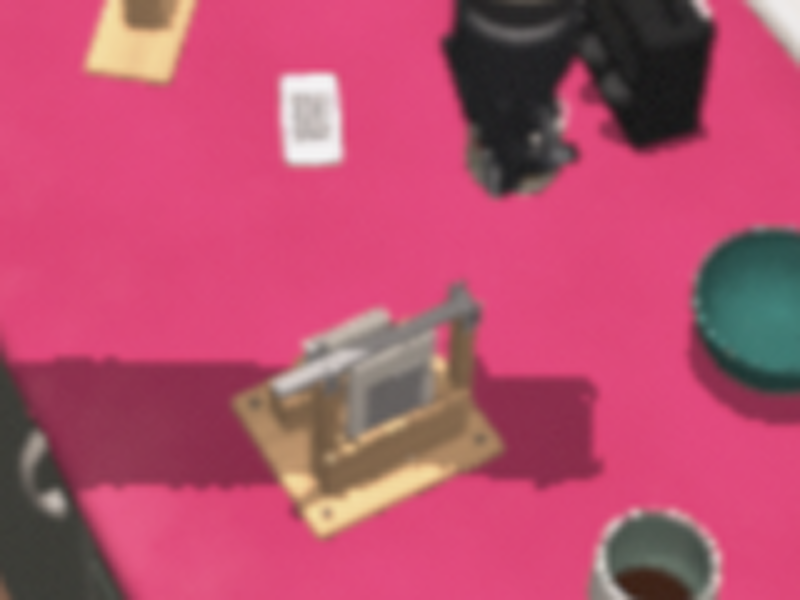

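The bar now runs from (280,385) to (465,305), over the insert and in the catch. Its grip point is at z = 0.149 m, the closed value. The top touch gave z = 140.1 mm, so the insert is home, and the gripper is clear.

Run:
```python
from h import *
move_linear([.56,-.2155,.30],vel=.15); hold(1)
for c in("scene","top"): capture(c); print([np.round(r["point"],4) for r in landmark_of(c,"bar_grip")])
print(hand_in())
```

```text
[array([ 0.4125, -0.2251,  0.1477])]
[]
the job is handed in; nothing more can be done
None
```

The job is handed in (no verdict was returned): the insert stands fully home in the empty slot (top touched at 140.1 mm), the bar rests closed in its catch, the gripper is clear, and the tin, mug and jar were not seen to move.

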